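Nudge a gauge mounting plate onto its two locating pins

TASK

The gauge mounting plate lies loose on the raised deck of the locating fixture. Without gripping or lifting it, gently push the plate away from you until its far edge is square against the fence, then nudge it sideways along the fence, to the left, until both its holes drop over the two locating pins and it lies flat in the nest. Push only on the plate itself: do not touch the pressure port in its middle, and leave the other things on the bench where they are.

Things in the scene. Friction and masses are not known exactly. Their poses are not given: they have to be found in the camera images.
- fixture: fixed locating fixture, painted grey, 108 mm deep (x) by 225 mm long (y). Origin: on the worktop, under the centre of the nest (the place for the plate). Its own axes: +x away from the robot towards the fence, +y to the left, along the fence; its yaw varies. It reaches from x -64 to +44 mm and y -170 to +55 mm. The nest floor, 8 mm above the worktop, is open at its left end and near side
- deck (a point): centre of the top of the deck on which the plate starts, 18 mm above the worktop (10 mm above the nest floor). The deck covers, from the fixture's origin, x -64 to +36 mm and y -170 to -46.5 mm; its left edge is the right-hand wall of the nest. Axes as the fixture's
- fence (a point): top inner edge of the fence at half its length: a bare steel bar along the far side of deck and nest, 8 mm thick, inner face at x = +36 mm of the fixture (1 mm behind the far edge of a seated plate), top 29 mm above the worktop, so 11 mm above the deck (1 mm lower than the top of the plate while that lies on the deck)
- pin_far (a point): centre of the top of the far locating pin, at x +19, y -14 mm from the fixture's origin. Fixed bullet-nosed steel pin, 13 mm in diameter, 10 mm high above the nest floor; its upper 5 mm taper to a 6 mm flat top at deck level
- pin_near (a point): centre of the top of the near locating pin, at x -19, y +14 mm from the fixture's origin. Fixed bullet-nosed steel pin, 13 mm in diameter, 10 mm high above the nest floor; its upper 5 mm taper to a 6 mm flat top at deck level
- seat (a point): point on the nest floor at the centre of the nest, 8 mm above the worktop, axes as the fixture's: where the plate's origin lies when seated. Sliding along the fence the plate stays level on deck and pin tops; its right edge leaves the deck 1.5 mm before the holes meet the pins, then it drops 10 mm and the pins stop it; seated, its top is 20 mm above the worktop
- plate: loose bare aluminium plate, 70 (x) by 90 (y) by 12 mm thick, about 0.25 to 0.5 kg. Origin: centre of its underside. It starts flat on the deck, its axes within 0.12 rad of the fixture's, 9 to 22 mm short of the seat in the fixture's x and 80 to 108 mm right of it. Two 16 mm through holes at its (x +19, y -14) and (x -19, y +14) mm: 1.5 mm play round the pins
- port: threaded steel pressure port in the middle of the plate's top, fixed to it, not to be touched: foot 28 mm in diameter, stem 20 mm in diameter, 24 mm high. Origin: centre of its underside, on the plate's top
- knurled_fitting: bystander: small knurled metal fitting, 26 mm wide and 30 mm high, loose, standing left of the fixture. Origin: centre of its underside
- plug_hex: bystander: brass hexagon plug, 22 mm high, loose, standing left of the fixture. Origin: centre of its underside
- weight_100: bystander: small cylindrical weight with a button on top, 26 mm in diameter, 43 mm high, loose, standing right of the fixture. Origin: centre of its underside
- gauge_black: bystander: black round pressure gauge lying on its back, 168x138x47 mm, loose, on the bench left of the fixture. Origin: centre of its underside
Things that resemble listed ones, but are neither listed nor needed, are in the scene too. Leave any green look-alike of the plate alone.

How it is judged:
By the outcome, as a careful person would: the job done as asked, in the order asked, and still so for the second after the job is handed in, with the robot touching nothing.
It also fails if it takes over 45 s, if anything falls off the work surface, if the arm or the gripper's body presses on something with over 40 N, if the wrist force passes 120 N, or if a joint passes its speed limit or range.

ROBOT

A 6-joint arm with a two-finger parallel gripper is mounted at the origin on a cart in front of the work surface, level with it; the furniture and walls round the work are solid. World frame = base frame: x ahead of the robot, y to its left, z up, the work surface at z = 0. Lengths are in m, angles in rad, forces in N, time in s.
With the tool pointing down it reaches from about 0.225 to 0.875 m from the base axis. Payload 3.4 kg.
Tool frame: the origin (TCP) lies at the very end of the fingers, on their centre line; the grasp point (between the pads) lies 19 mm behind it (grip_depth is the distance from the TCP to the grasp point, in m); x points along the fingers, z is the direction in which the jaws open and shut, and the axes are right-handed (so a half turn about x gives the same grasp; the last joint's range is limited). The gripper opens to 85 mm and grips with 20 to 120 N. Pads are 22 mm wide; open, the fingers measure 114 mm over their backs; the gripper's body (76 mm by 85 mm) begins 54 mm behind the grasp point. The pads swing forward as they close: fully open they stand 13 mm farther back than shut.
Start: joints at [-1.334, 0.276, 1.505, -0, 1.361, -0.121], TCP at [0.201, -0.539, 0.231] pointing down, gripper open.
Joint ranges: [-2.89, 2.89], [-0.75, 2.08], [0.22, 2.7], [-1.18, 4.32], [0.11, 2.71], [-2.7, 2.7]. Speed limits (rad/s): [2.57, 2.57, 3.14, 3.14, 3.14, 3.14].

INTERFACE

Orientations are given as a unit quaternion [w, x, y, z].
In Python, from rig import get_state, get_image, sign_off, grip_depth gives the robot as it stands. The module is installed in compiled form; this text tells all that it offers.
- The arm moves only by the tool arm_command, never from a script. Its argument "series" is a list of rows, each an object with "dp": the shift along the tool's x, y, z scaled (see below), a list of three; "angular": the turn, a rotation vector about the tool's x, y, z scaled (see below), a list of three; "gripper": the finger opening in mm, from 0 to 85.4. A call has exactly 8 rows; each row shifts and turns the pose as measured when the row begins, along the tool's axes as they then stand; what a row does not reach is not made up. The controller multiplies each number of a shift by 0.12 m and each number of a turn by 90 degrees. A row lasts 1/8 s, in which the tool goes at most 62.5 mm and 10.7 degrees, less where a joint would pass 70% of its speed; a pose out of reach is approached as far as the arm can. A call with a number of a shift or a turn outside -1 to 1 is refused whole. A call with a gripper value outside its range is refused whole. The fingers move at their own pace and stop on an object; "grip_force" is the grip in N (left out, the last holds). Time passes only in rows, so rows that do not move let the fingers close, or fill a call up. It gives the time, the measured TCP pose, the force and the opening at its end, in the units of the state.
- get_state(): the state, without advancing time (a new reading comes with each control period).
- get_image(name): name is "scene" or "top" or "wrist"; returns a dict with "image" (420x560x3 uint8, blue, green, red), "depth" (420x560 float32, m along the optical axis (not along the pixel's ray), 0 where there is no reading), "mtx" (3x3 intrinsics, pixels), "view" (4x4, takes a point from world to camera coordinates); the wrist camera has in their place "mount" (4x4, takes a point from camera to tool coordinates, whose origin is the TCP and whose axes are the tool frame's). Camera axes: x right, y up, looking along -z (the intrinsics and any distortion apply to the point x, -y, -z); pixel columns grow to the right and rows downward; lengths in m; the calibration is good to about 2 mm. The wrist camera is an equidistant fisheye: a pixel r from the principal point sees the ray r / f radians off the axis. A picture is of the moment at which its call begins: read the wrist's pose just before it.
- sign_off(): hands the job in, once; it reports no verdict.
The state is a dict: "clock": time; "qpos": joint angles; "qd": joint speeds; "effort": joint torques, N m; "position": TCP position; "ee_rot": TCP orientation; "contact_force": force on the tool from outside, world axes, zero at the start; "moment": the same for the moment, N m; "width": finger opening in m.
Only numpy, scipy, OpenCV 4.12 (cv2) and the standard library are available. Lean on these libraries where they do the work, as an engineer would, in place of code of your own. Each camera call takes 0.05 s, during which the arm holds its last target. There are 200 camera calls.

## Working session

There is one attempt and no reset: what is moved stays moved. The work goes in short steps, Python scripts to look and compute and a tool call to move; the robot and the scene stay as the last step left them, time stands still between calls to the robot, and variables do not carry over. Pictures are saved under pics/ and viewed, about 8 in all and at most 12, crops included, and the job is handed in when it is done.

Besides the shell and the picture viewer there is one more tool, called after "Request:" in YAML: its name, and indented under it one key for each argument. arm_command: Moves the arm, as the interface text tells. Its arguments: {"type":"object","properties":{"series":{"type":"array","items":{"type":"object","properties":{"dp":{"type":"array","items":{"type":"number"}},"angular":{"type":"array","items":{"type":"number"}},"gripper":{"type":"number"}}}},"grip_force":{"type":"number"}},"required":["series"]}

```bash
mkdir -p pics; cat > h.py <<'E'
import numpy as np, cv2
from rig import get_state, get_image, sign_off, grip_depth
def cap(n):
    d=get_image(n); np.savez(f'pics/{n}.npz',**{k:v for k,v in d.items()}); return d
def world(d,u,v,z=None):
    """pixel -> world with depth, or on plane z"""
    K=np.array(d['mtx']);V=np.array(d['view']);R=V[:3,:3];t=V[:3,3]
    r=np.array([(u-K[0,2])/K[0,0],-(v-K[1,2])/K[1,1],-1.])
    c=-R.T@t; w=R.T@r
    s=d['depth'][int(round(v)),int(round(u))] if z is None else (z-c[2])/w[2]
    return c+s*w
def pix(d,p):
    K=np.array(d['mtx']);V=np.array(d['view']);q=V[:3,:3]@np.array(p)+V[:3,3]
    return K[0,0]*q[0]/-q[2]+K[0,2], K[1,1]*-q[1]/-q[2]+K[1,2]
E
python3 - <<'E'
from h import *
for n in('top','scene'):
    d=cap(n); print(n,d['mtx'],d['view'],[k for k in d])
    cv2.imwrite(f'pics/{n}0.png',d['image'])
print(get_state())
E
```

```text
top [[429.2596577    0.         285.48601216]
 [  0.         429.2596577  193.92916836]
 [  0.           0.           1.        ]] [[ 0.02223962 -0.99967447  0.01250421 -0.20704921]
 [ 0.99137225  0.02366751  0.12892211 -0.53510802]
 [-0.12917608  0.00952915  0.99157588 -1.30936448]
 [ 0.          0.          0.          1.        ]] ['image', 'depth', 'mtx', 'view']
scene [[484.7498951    0.         276.06904804]
 [  0.         484.7498951  208.91300231]
 [  0.           0.           1.        ]] [[-0.76964955 -0.63846043  0.00280401  0.30155085]
 [ 0.49543447 -0.59445331  0.63337977 -0.39986677]
 [-0.40272107  0.48886966  0.77383603 -0.9451127 ]
 [ 0.          0.          0.          1.        ]] ['image', 'depth', 'mtx', 'view']
{'clock': 0.1, 'qpos': array([-1.33399042e+00,  2.76521948e-01,  1.50598710e+00, -6.53826644e-06,
        1.36070868e+00, -1.21013690e-01]), 'qd': array([ 1.43520153e-03,  3.71069182e-04, -2.09461178e-03,  3.74450813e-05,
        4.16553573e-04,  4.36239884e-04]), 'effort': array([ 8.65036200e-04, -4.17700231e+01, -2.46405691e+01, -3.38802884e-04,
        5.81678847e-03,  1.02600970e-05]), 'position': array([ 0.2012594 , -0.53813147,  0.23053955]), 'ee_rot': array([ 0.58056707,  0.40342056,  0.58142826, -0.40265978]), 'contact_force': array([-0.40515107,  0.16912774,  0.73553742]), 'moment': array([-3.52769226e-02,  1.27512936e-05,  1.34692354e-02]), 'width': 0.08498196947232506}
```

View pics/top0.png

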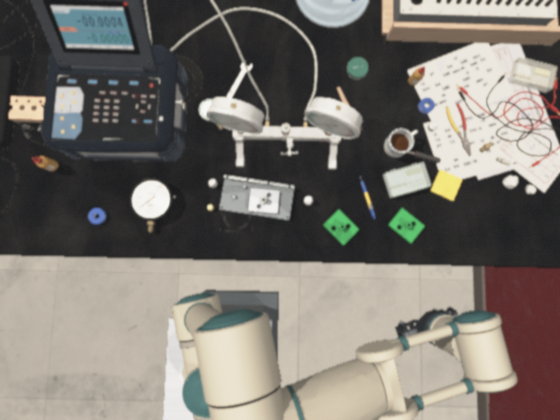

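View pics/scene0.png

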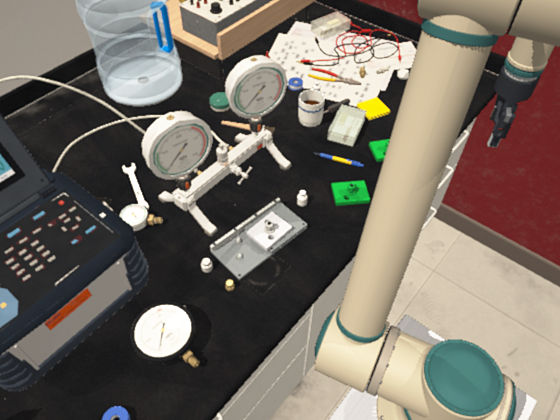

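The top view shows the grey fixture at about (257,198) with the bare plate on it at (265,201). The green look-alikes at (341,227) and (407,226) stand apart from it. The bare plate on the grey deck is the one that fits, so I'll confirm it in an enlarged crop.

```bash
python3 - <<'E'
from h import *
d=dict(np.load('pics/top.npz'))
c=d['image'][165:230,205:320]
c=cv2.resize(c,None,fx=6.9,fy=6.9,interpolation=cv2.INTER_CUBIC)
for i in range(0,115,10):
    cv2.putText(c,str(205+i),(int(i*6.9),10),0,.35,(0,255,255),1); cv2.line(c,(int((i+.5)*6.9),12),(int((i+.5)*6.9),18),(0,255,255),1)
for i in range(0,65,10):
    cv2.putText(c,str(165+i),(0,int((i+.5)*6.9)+4),0,.35,(0,255,255),1)
cv2.imwrite('pics/c1.png',c)
for u,v in [(265,201),(255,205),(232,200),(240,215)]: print(u,v,world(d,u,v))
E
```

```text
265 201 [ 0.51385248 -0.13184312  0.05442114]
255 205 [ 0.50383352 -0.0996006   0.02425322]
232 200 [ 0.51998688 -0.02464216  0.00626319]
240 215 [ 0.47329564 -0.05104183 -0.00240634]
```

View pics/c1.png

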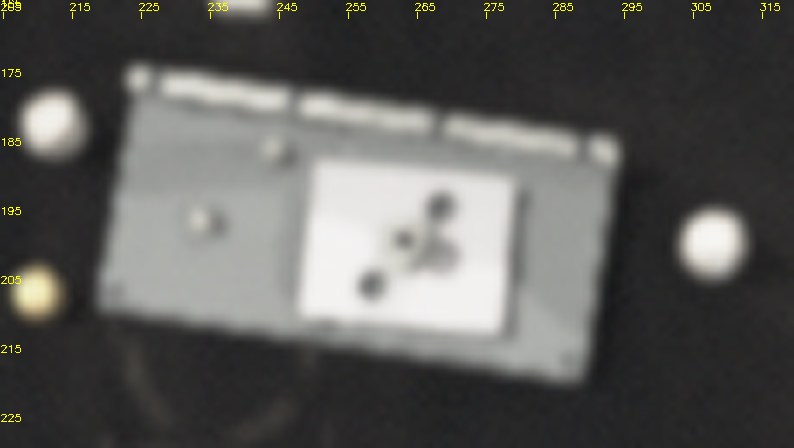

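The crop confirms it: the bare plate is on the deck with its corners near (250,187), (279,190), (277,213) and (248,210). The pins are at (243.8,185.9) and (233.5,196.2), and the fence runs along the top. I'll fit both poses next.

```bash
cat >> h.py <<'E'
from scipy.optimize import least_squares
def fit(d,pts,x0):
    """pts: list of (u,v,local x,y,z); returns x,y,yaw, residual px"""
    def f(p):
        c,s=np.cos(p[2]),np.sin(p[2]); o=[]
        for u,v,x,y,z in pts:
            a=pix(d,(p[0]+c*x-s*y,p[1]+s*x+c*y,z)); o+=[a[0]-u,a[1]-v]
        return o
    r=least_squares(f,x0); return r.x,np.abs(r.fun).max()
def to_local(F,p):
    c,s=np.cos(F[2]),np.sin(F[2]); dx,dy=p[0]-F[0],p[1]-F[1]; return c*dx+s*dy,-s*dx+c*dy
def to_world(F,p):
    c,s=np.cos(F[2]),np.sin(F[2]); return F[0]+c*p[0]-s*p[1],F[1]+s*p[0]+c*p[1]
E
python3 - <<'E'
from h import *
d=dict(np.load('pics/top.npz'))
q=lambda a,b:(205+a/6.9-.5,165+b/6.9-.5)
F,e=fit(d,[(*q(271,148),.019,-.014,.018),(*q(200,219),-.019,.014,.018),(*q(97,310),-.064,.055,.008),(*q(583,383),-.064,-.170,.018),(*q(130,65),.044,.055,.029),(*q(620,143),.044,-.170,.029)],[.5,-.05,0])
P,e2=fit(d,[(*q(313,158),.035,.045,.03),(*q(515,178),.035,-.045,.03),(*q(502,333),-.035,-.045,.03),(*q(299,317),-.035,.045,.03)],[.5,-.13,0])
print(F,e,P,e2,to_local(F,P),P[2]-F[2])
for n,u,v,z in[('w',308.2-.5,200,.03),('kn',212.3,182.5,.02),('hex',209.8,206.7,.02)]: print(n,world(d,u,v,z),to_local(F,world(d,u,v,z)))
g=get_state(); from scipy.spatial.transform import Rotation as R
w=g['ee_rot']; print(R.from_quat([*w[1:],w[0]]).as_matrix())
E
```

```text
[ 0.54698217 -0.04651464 -0.13157236] 0.6604729043118027 [ 0.51904184 -0.12621681 -0.06198586] 0.5812876251521004 (np.float64(-0.01724245832381928), np.float64(-0.08267886772056567)) 0.06958650297766983
w [ 0.52293533 -0.26497644  0.03      ] (np.float64(0.004821682971183759), np.float64(-0.2197283796411162))
kn [0.5728588  0.03836474 0.02      ] (np.float64(0.014517392166120673), np.float64(0.08754058992880032))
hex [0.49553463 0.04281698 0.02      ] (np.float64(-0.0627225524519085), np.float64(0.08180994456837623))
[[-3.87455301e-04  9.36662255e-01  3.50233735e-01]
 [ 1.57821641e-03  3.50233898e-01 -9.36660945e-01]
 [-9.99998680e-01  1.89830377e-04 -1.61395572e-03]]
```

Request:
arm_command:
  series:
    - {"dp": [0, 0, 0], "angular": [0.104, 0, 0], "gripper": 0}
    - {"dp": [0, 0, 0], "angular": [0.104, 0, 0], "gripper": 0}
    - {"dp": [0, 0, 0], "angular": [0.104, 0, 0], "gripper": 0}
    - {"dp": [0, 0.2, -0.4], "angular": [0, 0, 0], "gripper": 0}
    - {"dp": [0, 0.2, -0.4], "angular": [0, 0, 0], "gripper": 0}
    - {"dp": [0, 0.2, -0.4], "angular": [0, 0, 0], "gripper": 0}
    - {"dp": [0, 0.2, -0.4], "angular": [0, 0, 0], "gripper": 0}
    - {"dp": [0, 0, 0], "angular": [0, 0, 0], "gripper": 0}
  grip_force: 20

```text
clock: 1.1
position: [0.327, -0.3565, 0.2268]
ee_rot: [0.458, 0.538, 0.464, -0.535]
contact_force: [-1.5, -1.1, -0.2]
width: -0.0001
```

```bash
cat >> h.py <<'E'
from scipy.spatial.transform import Rotation as R
F=np.array([ 0.54698217,-0.04651464,-0.13157236])
def report(tgt):
    """tgt: fixture x,y and world z of the TCP -> shift in command units, turn in units"""
    g=get_state(); w=g['ee_rot']; M=R.from_quat([*w[1:],w[0]]).as_matrix()
    c,s=np.cos(F[2]),np.sin(F[2]); D=np.array([[0,c,s],[0,s,-c],[-1,0,0]])
    D[:,2]=np.cross(D[:,0],D[:,1])
    p=g['position']
    print('t',g['clock'],'loc',np.round(to_local(F,p),4),'z',round(p[2],4),'w',round(g['width'],4),'f',np.round(g['contact_force'],1))
    print('dp',np.round(M.T@(np.array([*to_world(F,tgt),tgt[2]])-p)/.12,3),'turn',np.round(R.from_matrix(M.T@D).as_rotvec()/(np.pi/2),4))
E
python3 -c "
from h import *
report((-.075,-.082,.1))"
```

```text
t 1.1 loc [-0.1775 -0.3362] z 0.2268 w -0.0001 f [-1.5 -1.1 -0.2]
dp [ 1.072  0.814 -2.126] turn [-0.013  -0.0056  0.0022]
```

Request:
arm_command:
  series:
    - {"dp": [0, 0.14, -0.4], "angular": [-0.013, -0.005, 0.002], "gripper": 0}
    - {"dp": [0.05, 0.14, -0.4], "angular": [0, 0, 0], "gripper": 0}
    - {"dp": [0.2, 0.14, -0.4], "angular": [0, 0, 0], "gripper": 0}
    - {"dp": [0.2, 0.14, -0.4], "angular": [0, 0, 0], "gripper": 0}
    - {"dp": [0.2, 0.14, -0.4], "angular": [0, 0, 0], "gripper": 0}
    - {"dp": [0.2, 0.14, -0.2], "angular": [0, 0, 0], "gripper": 0}
    - {"dp": [0.2, 0, 0], "angular": [0, 0, 0], "gripper": 0}
    - {"dp": [0, 0, 0], "angular": [0, 0, 0], "gripper": 0}

```text
clock: 2.1
position: [0.4676, -0.1103, 0.0962]
ee_rot: [-0.467, -0.531, -0.463, 0.534]
contact_force: [0.3, -0.6, 0.2]
width: 0.0001
```

```bash
python3 -c "
from h import *
report((-.075,-.082,.04))"
```

```text
t 2.1 loc [-0.0703 -0.0737] z 0.0962 w 0.0001 f [ 0.3 -0.6  0.2]
dp [ 0.469 -0.04   0.066] turn [-0.0027  0.0046 -0.0013]
```

Request:
arm_command:
  series:
    - {"dp": [0.15, -0.06, 0.06], "angular": [-0.003, 0.005, -0.001], "gripper": 0}
    - {"dp": [0.15, 0, 0], "angular": [0, 0, 0], "gripper": 0}
    - {"dp": [0.15, 0, 0], "angular": [0, 0, 0], "gripper": 0}
    - {"dp": [0.08, 0, 0], "angular": [0, 0, 0], "gripper": 0}
    - {"dp": [0, 0, 0], "angular": [0, 0, 0], "gripper": 0}
    - {"dp": [0, 0, 0], "angular": [0, 0, 0], "gripper": 0}
    - {"dp": [0, 0, 0], "angular": [0, 0, 0], "gripper": 0}
    - {"dp": [0, 0, 0], "angular": [0, 0, 0], "gripper": 0}

```text
clock: 3.1
position: [0.4646, -0.124, 0.0371]
ee_rot: [0.469, 0.535, 0.46, -0.531]
contact_force: [-0.1, 0.5, -0.4]
width: 0.0002
```

```bash
python3 - <<'E'
from h import *
report((-.075,-.082,.023))
d=cap('wrist'); s=cap('scene'); t=cap('top'); print(d['mtx'],d['mount'])
a=cv2.resize(s['image'][180:300,190:330],(640,549),interpolation=cv2.INTER_CUBIC)
b=cv2.resize(d['image'],(400,300))
c=cv2.resize(t['image'][165:230,205:320],(400,226),interpolation=cv2.INTER_CUBIC)
o=np.zeros((530,800,3),np.uint8); o[:300,:400]=b;o[:226,400:]=c; a=cv2.resize(a,(355,304)); o[226:,400:755]=a
cv2.imwrite('pics/m1.png',o)
E
```

```text
t 3.1 loc [-0.0715 -0.0876] z 0.0371 w 0.0002 f [-0.1  0.5 -0.4]
dp [ 0.117 -0.031 -0.047] turn [-0.0029  0.0027 -0.0083]
[[325.1922621    0.         280.83738149]
 [  0.         325.1922621  207.86468413]
 [  0.           0.           1.        ]] [[-1.76517593e-04  3.13284536e-01 -9.49659291e-01 -1.42333995e-01]
 [ 4.77941378e-04  9.49659223e-01  3.13284425e-01  8.11256654e-02]
 [ 9.99999870e-01 -3.98581258e-04 -3.17363203e-04 -1.01580842e-03]
 [ 0.00000000e+00  0.00000000e+00  0.00000000e+00  1.00000000e+00]]
```

View pics/m1.png

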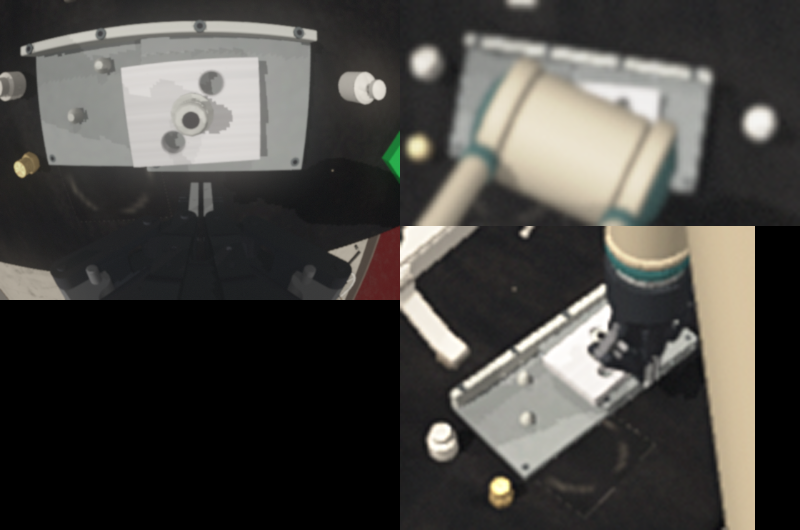

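The wrist view shows the closed finger tips (201,182 in the panel) just short of the plate's near edge, slightly right of its middle. The holes, pins and fence are all visible. I'll lower the fingers and start the push.

Request:
arm_command:
  series:
    - {"dp": [0, -0.03, -0.05], "angular": [-0.003, 0.003, -0.008], "gripper": 0}
    - {"dp": [0.06, 0, 0], "angular": [0, 0, 0], "gripper": 0}
    - {"dp": [0.05, 0, 0], "angular": [0, 0, 0], "gripper": 0}
    - {"dp": [0, 0, 0], "angular": [0, 0, 0], "gripper": 0}
    - {"dp": [0, 0.03, 0], "angular": [0, 0, 0], "gripper": 0}
    - {"dp": [0, 0.03, 0], "angular": [0, 0, 0], "gripper": 0}
    - {"dp": [0, 0.03, 0], "angular": [0, 0, 0], "gripper": 0}
    - {"dp": [0, 0, 0], "angular": [0, 0, 0], "gripper": 0}

```text
clock: 4.25
position: [0.4732, -0.1184, 0.0225]
ee_rot: [0.466, 0.532, 0.467, -0.532]
contact_force: [-1.3, 0.1, 0.2]
width: 0.0001
```

```bash
python3 -c "
from h import *
report((-.046,-.082,.023))"
```

```text
t 4.25 loc [-0.0637 -0.081 ] z 0.0225 w 0.0001 f [-1.3  0.1  0.2]
dp [-0.004  0.148  0.009] turn [ 0.0005 -0.0007  0.0006]
```

Request:
arm_command:
  series:
    - {"dp": [0, 0.02, 0], "angular": [0, 0, 0], "gripper": 0}
    - {"dp": [0, 0.02, 0], "angular": [0, 0, 0], "gripper": 0}
    - {"dp": [0, 0.02, 0], "angular": [0, 0, 0], "gripper": 0}
    - {"dp": [0, 0.02, 0], "angular": [0, 0, 0], "gripper": 0}
    - {"dp": [0, 0.02, 0], "angular": [0, 0, 0], "gripper": 0}
    - {"dp": [0, 0.02, 0], "angular": [0, 0, 0], "gripper": 0}
    - {"dp": [0, 0, 0], "angular": [0, 0, 0], "gripper": 0}
    - {"dp": [0, 0, 0], "angular": [0, 0, 0], "gripper": 0}

```text
clock: 5.25
position: [0.4843, -0.1189, 0.0218]
ee_rot: [-0.463, -0.53, -0.47, 0.533]
contact_force: [-3.5, 0.3, 1.6]
width: 0.0002
```

```bash
python3 - <<'E'
from h import *
report((-.046,-.082,.023))
d=cap('wrist'); cv2.imwrite('pics/w2.png',cv2.resize(d['image'][60:330,20:460],(800,491),interpolation=cv2.INTER_CUBIC))
E
```

```text
t 5.25 loc [-0.0526 -0.08  ] z 0.0218 w 0.0002 f [-3.5  0.3  1.6]
dp [-0.01   0.055  0.017] turn [ 0.0009 -0.0018  0.006 ]
```

View pics/w2.png

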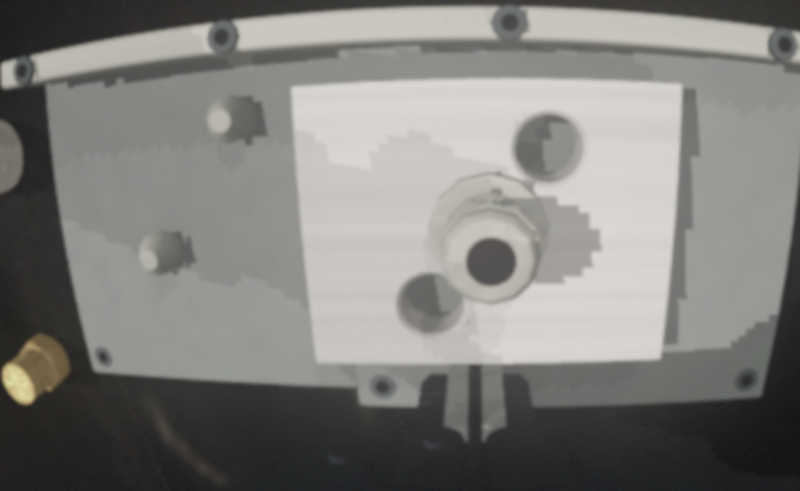

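In the wrist view the plate is now square to the tips and in contact at (475,365). A strip of deck is still visible between its far edge (row 82) and the fence (row 45). I'll keep pushing.

Request:
arm_command:
  series:
    - {"dp": [-0.01, 0.02, 0], "angular": [0, -0.002, 0.006], "gripper": 0}
    - {"dp": [0, 0.02, 0], "angular": [0, 0, 0], "gripper": 0}
    - {"dp": [0, 0.02, 0], "angular": [0, 0, 0], "gripper": 0}
    - {"dp": [0, 0.01, 0], "angular": [0, 0, 0], "gripper": 0}
    - {"dp": [0, 0.01, 0], "angular": [0, 0, 0], "gripper": 0}
    - {"dp": [0, 0, 0], "angular": [0, 0, 0], "gripper": 0}
    - {"dp": [0, 0, 0], "angular": [0, 0, 0], "gripper": 0}
    - {"dp": [0, 0, 0], "angular": [0, 0, 0], "gripper": 0}

```text
clock: 6.3
position: [0.4928, -0.1202, 0.0229]
ee_rot: [-0.466, -0.531, -0.467, 0.532]
contact_force: [-3.9, 0.2, 1.7]
width: 0.0001
```

```bash
python3 -c "
from h import *
report((-.046,-.082,.023))"
```

```text
t 6.3 loc [-0.044  -0.0801] z 0.0229 w 0.0001 f [-3.9  0.2  1.7]
dp [-0.001 -0.017  0.016] turn [0.0011 0.0004 0.0017]
```

Request:
arm_command:
  series:
    - {"dp": [0, 0.01, 0], "angular": [0, 0, 0.002], "gripper": 0}
    - {"dp": [0, 0.01, 0], "angular": [0, 0, 0], "gripper": 0}
    - {"dp": [0, 0.01, 0], "angular": [0, 0, 0], "gripper": 0}
    - {"dp": [0, 0.01, 0], "angular": [0, 0, 0], "gripper": 0}
    - {"dp": [0, 0, 0], "angular": [0, 0, 0], "gripper": 0}
    - {"dp": [0, 0, 0], "angular": [0, 0, 0], "gripper": 0}
    - {"dp": [0, 0, 0], "angular": [0, 0, 0], "gripper": 0}
    - {"dp": [0, 0, 0], "angular": [0, 0, 0], "gripper": 0}

```text
clock: 7.3
position: [0.4928, -0.1201, 0.0228]
ee_rot: [-0.465, -0.529, -0.469, 0.533]
contact_force: [-3.6, 0.4, 2.1]
width: 0.0001
```

```bash
python3 - <<'E'
from h import *
report((-.046,-.082,.023))
d=cap('wrist'); cv2.imwrite('pics/w3.png',cv2.resize(d['image'][60:330,20:460],(800,491),interpolation=cv2.INTER_CUBIC))
E
```

```text
t 7.3 loc [-0.044  -0.0801] z 0.0228 w 0.0001 f [-3.6  0.4  2.1]
dp [-0.002 -0.017  0.016] turn [0.002  0.0004 0.0056]
```

View pics/w3.png

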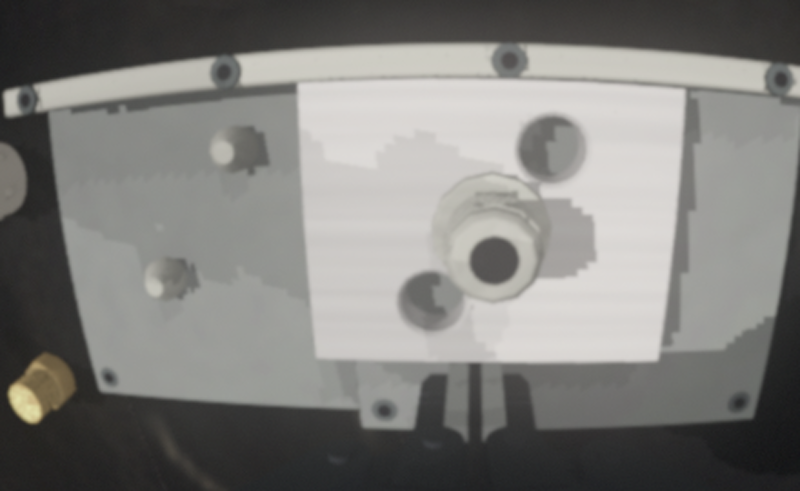

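The plate's far edge (row 80–90) now seems to meet the fence. The last 1 mm steps produced no motion, so I'll check with firmer but still gentle steps.

Request:
arm_command:
  series:
    - {"dp": [0, 0.02, 0], "angular": [0, 0, 0.004], "gripper": 0}
    - {"dp": [0, 0.02, 0], "angular": [0, 0, 0], "gripper": 0}
    - {"dp": [0, 0.02, 0], "angular": [0, 0, 0], "gripper": 0}
    - {"dp": [0, 0.03, 0], "angular": [0, 0, 0], "gripper": 0}
    - {"dp": [0, 0.03, 0], "angular": [0, 0, 0], "gripper": 0}
    - {"dp": [0, 0.03, 0], "angular": [0, 0, 0], "gripper": 0}
    - {"dp": [0, 0.04, 0], "angular": [0, 0, 0], "gripper": 0}
    - {"dp": [0, 0.04, 0], "angular": [0, 0, 0], "gripper": 0}

```text
clock: 8.35
position: [0.4927, -0.119, 0.0205]
ee_rot: [-0.452, -0.516, -0.485, 0.543]
contact_force: [-12.3, -0.0, 9.7]
width: 0.0001
```

```bash
python3 - <<'E'
from h import *
report((-.046,-.082,.023))
E
```

```text
t 8.35 loc [-0.0443 -0.079 ] z 0.0205 w 0.0001 f [-12.3  -0.    9.7]
dp [-0.02  -0.016  0.025] turn [ 0.0064 -0.0008  0.0377]
```

The force rose to 12 N with no motion, so the plate is square against the fence. I'll back off, lift, go round to the right side and straighten the tool.

Request:
arm_command:
  series:
    - {"dp": [-0.01, -0.15, 0], "angular": [0.006, 0, 0.038], "gripper": 0}
    - {"dp": [-0.15, -0.05, 0], "angular": [0, 0, 0], "gripper": 0}
    - {"dp": [-0.2, 0, 0], "angular": [0, 0, 0], "gripper": 0}
    - {"dp": [-0.1, 0, 0.2], "angular": [0, 0, 0], "gripper": 0}
    - {"dp": [0, 0, 0.22], "angular": [0, 0, 0], "gripper": 0}
    - {"dp": [0, 0, 0.2], "angular": [0, 0, 0], "gripper": 0}
    - {"dp": [0, 0, 0], "angular": [0, 0, 0], "gripper": 0}
    - {"dp": [0, 0, 0], "angular": [0, 0, 0], "gripper": 0}

```text
clock: 9.35
position: [0.4783, -0.1991, 0.09]
ee_rot: [0.479, 0.539, 0.453, -0.525]
contact_force: [-0.3, -0.5, 0.1]
width: -0.0003
```

```bash
python3 - <<'E'
from h import *
report((.0,-.155,.023))
E
```

```text
t 9.35 loc [-0.0481 -0.1603] z 0.09 w -0.0003 f [-0.3 -0.5  0.1]
dp [ 0.574  0.378 -0.049] turn [-0.0002  0.0057 -0.0253]
```

Request:
arm_command:
  series:
    - {"dp": [0, 0.19, -0.02], "angular": [0, 0.006, -0.025], "gripper": 0}
    - {"dp": [0, 0.18, -0.01], "angular": [0, 0, 0], "gripper": 0}
    - {"dp": [0.1, 0, 0], "angular": [0, 0, 0], "gripper": 0}
    - {"dp": [0.15, 0, 0], "angular": [0, 0, 0], "gripper": 0}
    - {"dp": [0.1, 0, 0], "angular": [0, 0, 0], "gripper": 0}
    - {"dp": [0, 0, 0], "angular": [0, 0, 0], "gripper": 0}
    - {"dp": [0, 0, 0], "angular": [0, 0, 0], "gripper": 0}
    - {"dp": [0, 0, 0], "angular": [0, 0, 0], "gripper": 0}

```text
clock: 10.35
position: [0.5229, -0.1966, 0.0479]
ee_rot: [0.466, 0.531, 0.468, -0.531]
contact_force: [0.5, -0.3, 0.6]
width: 0.0002
```

```bash
python3 - <<'E'
from h import *
report((.0,-.155,.023))
d=cap('wrist'); cv2.imwrite('pics/w4.png',cv2.resize(d['image'][60:360],(800,429),interpolation=cv2.INTER_CUBIC))
E
```

```text
t 10.35 loc [-0.0042 -0.152 ] z 0.0479 w 0.0002 f [ 0.5 -0.3  0.6]
dp [0.207 0.035 0.026] turn [ 0.0023 -0.0013  0.0008]
```

View pics/w4.png

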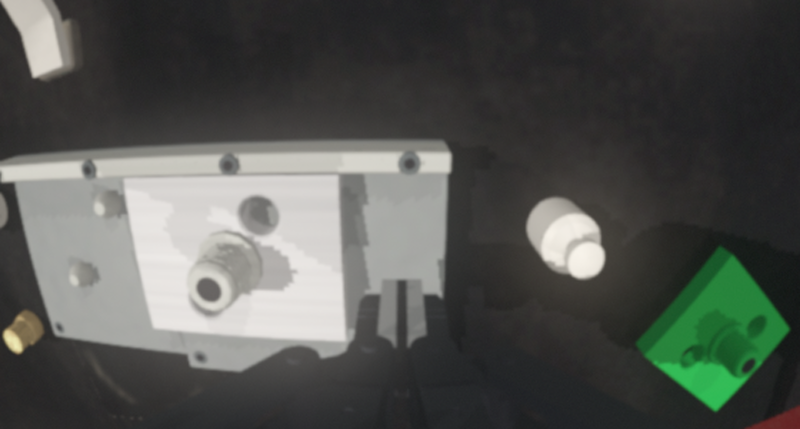

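The plate lies square along the fence (far edge at row 175). The finger tips (402,285) are about 12 mm to its right, with the weight well clear at (560,235). I'll lower them now.

Request:
arm_command:
  series:
    - {"dp": [0.08, 0.035, 0.01], "angular": [0.002, -0.001, 0], "gripper": 0}
    - {"dp": [0.08, 0, 0], "angular": [0, 0, 0], "gripper": 0}
    - {"dp": [0.03, 0, 0], "angular": [0, 0, 0], "gripper": 0}
    - {"dp": [0, 0, 0], "angular": [0, 0, 0], "gripper": 0}
    - {"dp": [0, 0, 0], "angular": [0, 0, 0], "gripper": 0}
    - {"dp": [0, 0, -0.02], "angular": [0, 0, 0], "gripper": 0}
    - {"dp": [0, 0, -0.02], "angular": [0, 0, 0], "gripper": 0}
    - {"dp": [0, 0, 0], "angular": [0, 0, 0], "gripper": 0}

```text
clock: 11.4
position: [0.5285, -0.1937, 0.0242]
ee_rot: [0.466, 0.532, 0.466, -0.532]
contact_force: [-0.1, -0.8, -0.6]
width: -0.0001
```

```bash
python3 - <<'E'
from h import *
report((.0,-.06,.023))
E
```

```text
t 11.4 loc [ 0.001  -0.1484] z 0.0242 w -0.0001 f [-0.1 -0.8 -0.6]
dp [ 0.01  -0.008 -0.737] turn [-0.      0.0002 -0.0003]
```

Request:
arm_command:
  series:
    - {"dp": [0.005, 0, -0.03], "angular": [0, 0, 0], "gripper": 0}
    - {"dp": [0.005, 0, -0.03], "angular": [0, 0, 0], "gripper": 0}
    - {"dp": [0, 0, -0.03], "angular": [0, 0, 0], "gripper": 0}
    - {"dp": [0, 0.002, -0.03], "angular": [0, 0, 0], "gripper": 0}
    - {"dp": [0, 0.002, -0.03], "angular": [0, 0, 0], "gripper": 0}
    - {"dp": [0, 0.002, -0.03], "angular": [0, 0, 0], "gripper": 0}
    - {"dp": [0, 0.002, -0.03], "angular": [0, 0, 0], "gripper": 0}
    - {"dp": [0, 0, -0.02], "angular": [0, 0, 0], "gripper": 0}

```text
clock: 12.4
position: [0.5326, -0.1663, 0.0232]
ee_rot: [-0.467, -0.53, -0.466, 0.532]
contact_force: [-1.0, -2.3, 2.1]
width: 0.0002
```

```bash
python3 - <<'E'
from h import *
report((.0,-.06,.023))
d=cap('wrist'); cv2.imwrite('pics/w5.png',cv2.resize(d['image'][60:360],(800,429),interpolation=cv2.INTER_CUBIC))
E
```

```text
t 12.4 loc [ 0.0015 -0.1206] z 0.0232 w 0.0002 f [-1.  -2.3  2.1]
dp [-0.    -0.012 -0.505] turn [0.001  0.0022 0.0003]
```

View pics/w5.png

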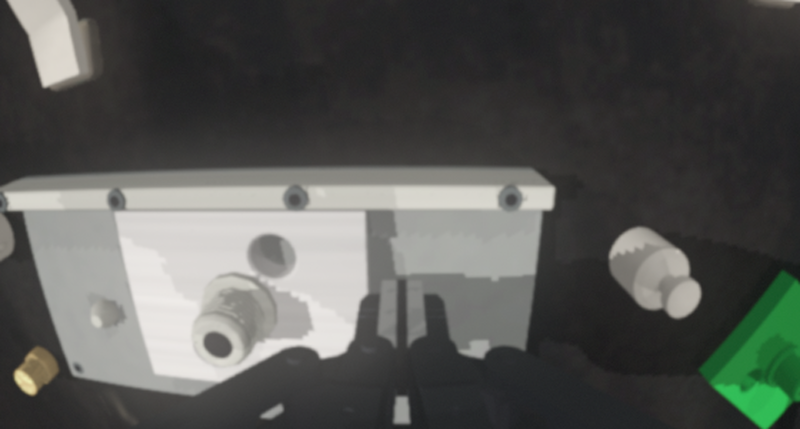

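The plate is sliding flush along the fence, its far edge at row 210. The tips touch its right edge at (365,330) and stay clear of the port at (225,335).

Request:
arm_command:
  series:
    - {"dp": [0, 0.002, -0.035], "angular": [0, 0.002, 0], "gripper": 0}
    - {"dp": [0, 0.002, -0.035], "angular": [0, 0, 0], "gripper": 0}
    - {"dp": [-0.003, 0.002, -0.035], "angular": [0, 0, 0], "gripper": 0}
    - {"dp": [0, 0.002, -0.035], "angular": [0, 0, 0], "gripper": 0}
    - {"dp": [-0.003, 0.002, -0.035], "angular": [0, 0, 0], "gripper": 0}
    - {"dp": [0, 0.002, -0.035], "angular": [0, 0, 0], "gripper": 0}
    - {"dp": [0, 0.002, -0.035], "angular": [0, 0, 0], "gripper": 0}
    - {"dp": [0, 0, -0.02], "angular": [0, 0, 0], "gripper": 0}

```text
clock: 13.45
position: [0.5383, -0.1321, 0.0238]
ee_rot: [-0.466, -0.531, -0.467, 0.532]
contact_force: [-1.4, -2.4, 0.3]
width: -0.0003
```

```bash
python3 - <<'E'
from h import *
report((.0,-.06,.023))
E
```

```text
t 13.45 loc [ 0.0026 -0.086 ] z 0.0238 w -0.0003 f [-1.4 -2.4  0.3]
dp [ 0.007 -0.021 -0.216] turn [ 0.001  -0.0005  0.001 ]
```

Request:
arm_command:
  series:
    - {"dp": [0.005, 0, -0.03], "angular": [0, 0, 0.001], "gripper": 0}
    - {"dp": [0, 0, -0.03], "angular": [0, 0, 0], "gripper": 0}
    - {"dp": [0, 0.002, -0.025], "angular": [0, 0, 0], "gripper": 0}
    - {"dp": [0, 0.002, -0.025], "angular": [0, 0, 0], "gripper": 0}
    - {"dp": [0, 0.002, -0.02], "angular": [0, 0, 0], "gripper": 0}
    - {"dp": [0, 0.002, -0.02], "angular": [0, 0, 0], "gripper": 0}
    - {"dp": [0, 0, 0], "angular": [0, 0, 0], "gripper": 0}
    - {"dp": [0, 0, 0], "angular": [0, 0, 0], "gripper": 0}

```text
clock: 14.45
position: [0.5406, -0.1144, 0.0236]
ee_rot: [-0.467, -0.53, -0.467, 0.532]
contact_force: [-2.5, -4.0, 2.0]
width: 0.0
```

```bash
python3 - <<'E'
from h import *
report((.0,-.06,.023))
d=cap('wrist'); cv2.imwrite('pics/w6.png',cv2.resize(d['image'][60:360],(800,429),interpolation=cv2.INTER_CUBIC))
E
```

```text
t 14.45 loc [ 0.0026 -0.0682] z 0.0236 w 0.0 f [-2.5 -4.   2. ]
dp [ 0.005 -0.022 -0.068] turn [0.0019 0.0012 0.0011]
```

View pics/w6.png

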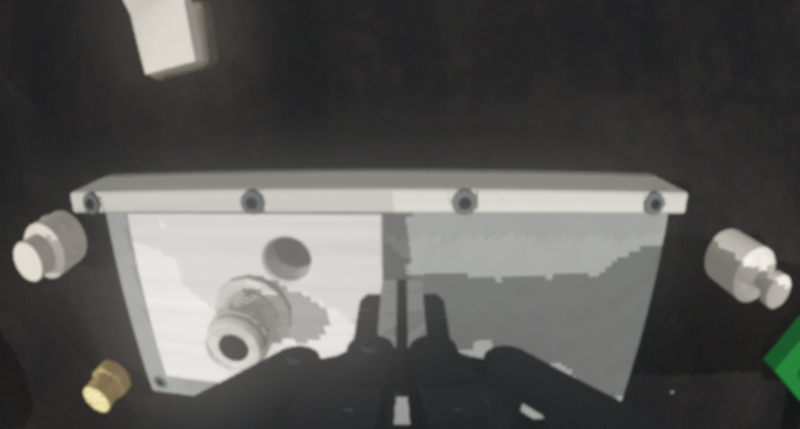

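The plate is still flush, with its left edge near the fixture's left end (128,215). The holes have not reached the pins yet, so I'll continue with small steps.

Request:
arm_command:
  series:
    - {"dp": [0.003, 0, -0.02], "angular": [0.002, 0.001, 0.001], "gripper": 0}
    - {"dp": [0, 0.002, -0.02], "angular": [0, 0, 0], "gripper": 0}
    - {"dp": [0, 0.002, -0.02], "angular": [0, 0, 0], "gripper": 0}
    - {"dp": [0, 0, -0.015], "angular": [0, 0, 0], "gripper": 0}
    - {"dp": [0, 0, 0], "angular": [0, 0, 0], "gripper": 0}
    - {"dp": [0, 0, 0], "angular": [0, 0, 0], "gripper": 0}
    - {"dp": [0, 0, 0], "angular": [0, 0, 0], "gripper": 0}
    - {"dp": [0, 0, 0], "angular": [0, 0, 0], "gripper": 0}

```text
clock: 15.5
position: [0.5417, -0.1066, 0.0236]
ee_rot: [-0.466, -0.531, -0.466, 0.533]
contact_force: [-2.8, -2.5, 1.0]
width: -0.0001
```

```bash
python3 - <<'E'
from h import *
report((.0,-.06,.023))
E
```

```text
t 15.5 loc [ 0.0026 -0.0603] z 0.0236 w -0.0001 f [-2.8 -2.5  1. ]
dp [ 0.005 -0.022 -0.002] turn [0.     0.0013 0.0007]
```

Request:
arm_command:
  series:
    - {"dp": [0.003, 0, -0.015], "angular": [0, 0.001, 0.001], "gripper": 0}
    - {"dp": [0, 0, -0.015], "angular": [0, 0, 0], "gripper": 0}
    - {"dp": [0, 0, 0], "angular": [0, 0, 0], "gripper": 0}
    - {"dp": [0, 0, 0], "angular": [0, 0, 0], "gripper": 0}
    - {"dp": [0, 0, 0], "angular": [0, 0, 0], "gripper": 0}
    - {"dp": [0, 0, 0], "angular": [0, 0, 0], "gripper": 0}
    - {"dp": [0, 0, 0], "angular": [0, 0, 0], "gripper": 0}
    - {"dp": [0, 0, 0], "angular": [0, 0, 0], "gripper": 0}

```text
clock: 16.5
position: [0.5421, -0.1035, 0.0235]
ee_rot: [-0.467, -0.531, -0.466, 0.532]
contact_force: [-2.0, -2.1, 2.3]
width: -0.0003
```

```bash
python3 - <<'E'
from h import *
report((.0,-.06,.023))
d=cap('wrist'); cv2.imwrite('pics/w7.png',cv2.resize(d['image'][60:360],(800,429),interpolation=cv2.INTER_CUBIC))
E
```

```text
t 16.5 loc [ 0.0026 -0.0572] z 0.0235 w -0.0003 f [-2.  -2.1  2.3]
dp [ 0.004 -0.022  0.024] turn [ 0.0003  0.0009 -0.0004]
```

View pics/w7.png

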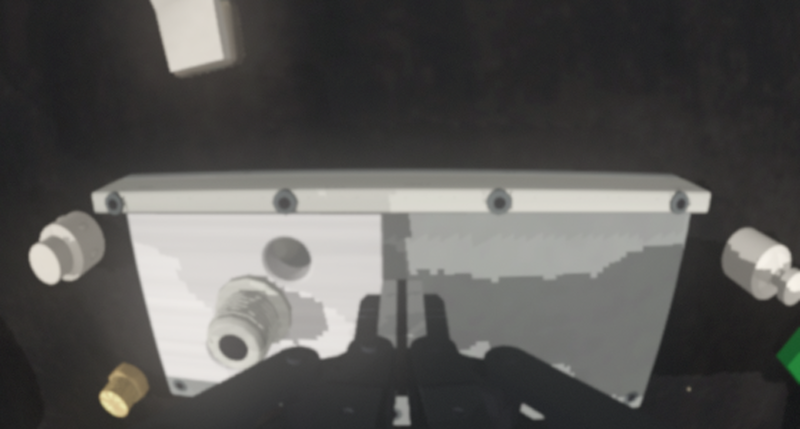

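The plate's left edge looks level with the fixture's end at (130,215), but it stands higher, so parallax shifts it. Correcting for that leaves about 5 mm to go. I'll continue and check the plate's height numerically from the wrist depth.

Request:
arm_command:
  series:
    - {"dp": [0.003, 0, -0.015], "angular": [0, 0.001, 0], "gripper": 0}
    - {"dp": [0, 0, -0.015], "angular": [0, 0, 0], "gripper": 0}
    - {"dp": [0, 0, 0], "angular": [0, 0, 0], "gripper": 0}
    - {"dp": [0, 0, 0], "angular": [0, 0, 0], "gripper": 0}
    - {"dp": [0, 0, 0], "angular": [0, 0, 0], "gripper": 0}
    - {"dp": [0, 0, 0], "angular": [0, 0, 0], "gripper": 0}
    - {"dp": [0, 0, 0], "angular": [0, 0, 0], "gripper": 0}
    - {"dp": [0, 0, 0], "angular": [0, 0, 0], "gripper": 0}

```text
clock: 17.55
position: [0.5449, -0.0988, 0.0232]
ee_rot: [0.466, 0.534, 0.465, -0.53]
contact_force: [0.1, -0.2, -0.5]
width: 0.0001
```

```bash
cat >> h.py <<'E'
def wworld(d,g,u,v):
    K=np.array(d['mtx']);T=np.array(d['mount']); x=(u-K[0,2])/K[0,0]; y=(v-K[1,2])/K[1,1]; r=np.hypot(x,y)+1e-9
    ray=np.array([np.tan(r)*x/r,-np.tan(r)*y/r,-1.]); p=T[:3,:3]@(ray*d['depth'][int(v),int(u)])+T[:3,3]
    w=g['ee_rot']; return R.from_quat([*w[1:],w[0]]).apply(p)+g['position']
def chk():
    g=get_state(); d=cap('wrist')
    for n,(a,b) in dict(deck=(600,230),plateL=(165,270),plateFar=(220,225),plateR=(350,240)).items():
        p=wworld(d,g,a*.7,60+b*.7); print(n,np.round([*to_local(F,p),p[2]],4))
    return d
E
python3 - <<'E'
from h import *
report((.0,-.06,.023)); chk()
E
```

```text
t 17.55 loc [ 0.0048 -0.0521] z 0.0232 w 0.0001 f [ 0.1 -0.2 -0.5]
dp [ 0.001 -0.04   0.066] turn [-0.0006 -0.0016 -0.003 ]
deck [ 0.0301 -0.123   0.0179]
plateL [0.0138 0.0396 0.0191]
plateFar [0.0327 0.0127 0.02  ]
plateR [ 0.0274 -0.0337  0.0195]
```

The plate has dropped: its top reads 0.019–0.020 m throughout and the force is zero. I'll move back to the right, then up.

Request:
arm_command:
  series:
    - {"dp": [-0.03, 0, 0.05], "angular": [0, 0, 0], "gripper": 0}
    - {"dp": [-0.1, 0, 0.1], "angular": [0, 0, 0], "gripper": 0}
    - {"dp": [-0.3, 0, 0], "angular": [0, 0, 0], "gripper": 0}
    - {"dp": [-0.3, 0, 0], "angular": [0, 0, 0], "gripper": 0}
    - {"dp": [-0.2, -0.2, 0], "angular": [0, 0, 0], "gripper": 0}
    - {"dp": [0, -0.3, 0], "angular": [0, 0, 0], "gripper": 0}
    - {"dp": [0, -0.2, 0], "angular": [0, 0, 0], "gripper": 0}
    - {"dp": [0, 0, 0], "angular": [0, 0, 0], "gripper": 0}

```text
clock: 18.6
position: [0.4581, -0.1125, 0.1439]
ee_rot: [0.469, 0.535, 0.461, -0.53]
contact_force: [1.1, 0.3, 0.4]
width: 0.0001
```

```bash
python3 - <<'E'
from h import *
report((.0,-.06,.1))
d=cap('wrist');t=cap('top');o=np.zeros((600,800,3),np.uint8)
o[:,:]=cv2.resize(d['image'],(800,600),interpolation=cv2.INTER_CUBIC)
o[440:,:283]=cv2.resize(t['image'][165:230,205:320],(283,160))
cv2.imwrite('pics/w8.png',o)
E
```

```text
t 18.6 loc [-0.0795 -0.0771] z 0.1439 w 0.0001 f [1.1 0.3 0.4]
dp [ 0.374  0.657 -0.145] turn [-0.0023  0.0012 -0.0084]
```

View pics/w8.png

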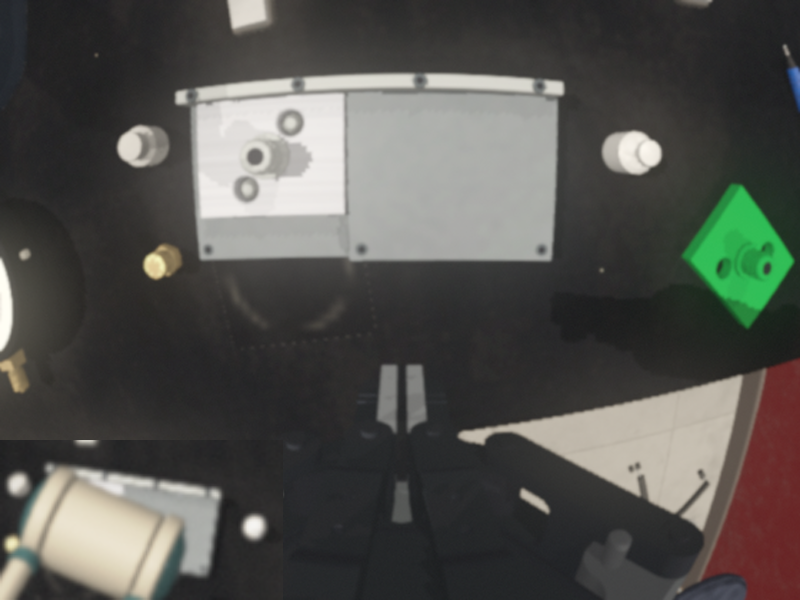

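The plate lies flat in the nest. Both pins show in its holes at (290,122) and (246,189), its right edge is along the deck wall (346), and the bystanders are in place. The robot is clear, so I'm handing in.

```bash
python3 -c "
from h import *
print(sign_off())"
```

```text
the job is handed in; nothing more can be done
None
```

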